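# Find the bowed cover with a straightedge

## Robot

A 6-joint arm with a two-finger parallel gripper is mounted at the origin on the work surface. World frame = base frame: x ahead of the robot, y to its left, z up, the work surface at z = 0. Lengths are in mm, angles in rad, forces in N, time in s.
With the tool pointing down it reaches from about 300 to 825 mm from the base axis. Payload 5.4 kg.
Tool frame: the origin (TCP) lies at the centre of the arm's flange, where the gripper is bolted on; the fingertips stand robot.finger_overhang ahead of it and the grasp point (between the pads) lies 171 mm ahead of it (robot.finger_overhang is the distance from the TCP to the fingertips, in mm); z points along the fingers, y is the direction in which the jaws open and shut (so a half turn about z gives the same grasp; the last joint's range is limited). The gripper opens to 92 mm and grips with 3 to 60 N. Pads are 20 mm wide; open, the fingers measure 128 mm over their backs; the gripper's body (75 mm by 189 mm) begins 69 mm behind the grasp point.
Start: joints at [-1.346, 0.158, 1.597, -0, 1.386, -0.21], TCP at [242.182, -521.493, 404.701] pointing down, gripper open.
Joint ranges: [-2.91, 2.91], [-0.94, 2.29], [0.18, 2.7], [-1.29, 4.43], [0.17, 2.64], [-3, 3]. Speed limits (rad/s): [2.57, 2.57, 3.14, 3.14, 3.14, 3.14].

## Interface

Orientations are given as a rotation vector (axis times angle).
In Python, from rig import robot gives the robot as it stands.
- The arm moves only by the tool send_rows, never from a script. Its argument "rows" is a list of rows, each a list of 7 numbers: the closure, from 0 (fully open) to 1 (shut), then the shift along the tool's x, y, z in cm, then the turn, a rotation vector about the tool's x, y, z in rad. A call has 1 to 5 rows; each row is the pose to reach, as a shift and turn from the pose commanded when the call began, along the tool's axes at that moment; what a row does not reach only later rows make up. A row lasts 1/12 s, in which the tool goes at most 41.7 mm and 7.16 degrees, less where a joint would pass 70% of its speed; a pose out of reach is approached as far as the arm can. A call with a gripper value outside its range is refused whole. The fingers move at their own pace and stop on an object; "newtons" is the grip in N (left out, the last holds). Time passes only in rows, so rows that repeat a pose let the fingers close. It gives the time, the measured TCP pose, the force and the opening at its end, in the units of the state.
- robot.get_state(): the state, without advancing time (a new reading comes with each control period).
- robot.capture(name): name is "scene" or "top" or "wrist"; returns the picture (400x640x3 uint8, blue, green, red); there is no depth.
- robot.camera_info(name): a dict with "camera_matrix" (3x3 intrinsics, pixels), "dist_coeffs" ([k1, k2, p1, p2, k3] as OpenCV has them; the pictures are not rectified), "R" (3x3) and "t" (3): a world point X has camera coordinates R X + t. Camera axes: x right, y down, z forward; pixel columns grow to the right and rows downward; lengths in mm; the calibration is good to about 2 mm. A picture is of the moment at which its call begins: read the wrist's pose just before it. camera_info takes no time and is no camera call; for the wrist camera it gives the pose at the moment of the call.
- robot.close_job(): hands the job in, once; it reports no verdict.
The state is a dict: "time_s": time; "qpos": joint angles; "joint_velocities": joint speeds; "joint_torque": joint torques, N m; "tcp_pos": TCP position; "tool_rot": TCP orientation; "wrist_force": force on the tool from outside, world axes, zero at the start; "torque": the same for the moment, N m; "opening": finger opening in mm.
Only numpy, scipy, OpenCV 4.12 (cv2) and the standard library are available. Lean on these libraries where they do the work, as an engineer would, in place of code of your own. Each camera call takes 0.05 s, during which the arm holds its last target. There are 200 camera calls.

## Task

Two white sheet-metal covers sit in the fixture and one of them is bowed: lay the aluminium straightedge lengthwise along the middle of a cover and press on its ends to find the cover on which it rocks. On that cover, rock it both ways by pressing down its plain end and then its end with the hanging eye, holding each end down for a moment, and leave the straightedge lying along the middle of the bowed cover to mark it. Do not knock over or shift the bottle, the brush or the screwdriver.

Things in the scene. Friction and masses are not known exactly. Their poses are not given: they have to be found in the camera images.
- straightedge: the straightedge: loose bare-aluminium bar, 200 mm long, 20 mm wide, 30 mm high, about 0.3 kg, lying on the bench on its 20 mm wide edge. Origin at the centre of its underside; x along its length towards the end with the small wire hanging eye (which sticks out 19 mm past the bar), y across its width, z up. Its yaw at the start may be anything
- bar_mid (a point): centre of the straightedge, half-way up (15 mm above its underside); axes as the straightedge. Laid centrally along either cover it rests level; on the flat one it stays put when an end is pressed, on the bowed one an end pressed near its tip with 1.5 N or more dips 3 to 4 mm, tilting the bar 0.05 rad, and comes back up when let go
- bar_plain_end (a point): middle of the top edge of the straightedge at its plain end, 100 mm from its middle
- bar_eye_end (a point): middle of the top edge of the straightedge at the end of the bar that carries the hanging eye, 100 mm from its middle; the eye is lower than the top edge
- fixture: aluminium fixture board fixed to the bench, 280 mm (x) by 260 mm (y), 12 mm thick, carrying two white covers 130 mm apart in x between dark locating blocks (tops 28 mm above the bench, lower than the covers' faces). Origin at the centre of its underside; moved and yawed between starts
- nest_near (a point): middle of the top face of the cover nearer the robot, 52 mm above the bench, where a flat cover's face would be; axes as the fixture. The cover is fixed, its face 80 mm (x) by 210 mm (y, its length), with dark vent slots beside the middle. One of the two covers is flat, the other bowed along its length; which one differs between starts
- nest_far (a point): the same point of the cover farther from the robot, same axes. Of the bowed cover (either one) the middle 40 mm of the length is level, 3 mm above this nominal point; from there the face slopes straight down to both ends, 1.5 mm below it
- bottle_mid (a point): tall top-heavy white plastic bottle with a broad heavy grey dispenser cap, standing beside the fixture's left (+y) end, 192 mm high, 54 mm across at the cap, 36 mm at its foot, easily tipped; this point is on its axis 90 mm above the bench. Bystander
- brush_mid (a point): bench brush with a wooden back, 180 x 35 x 45 mm, lying bristles down to the right beyond the straightedge; this point is at its centre. Bystander
- driver_grip (a point): screwdriver lying on the bench to the left of the robot's side of the fixture; this point is on its handle. Bystander
Mind the look-alikes: they are no part of the job. Leave any orange look-alike of the straightedge alone.

How it is judged (in metres and radians):
On the way, in this order (a step that is already met when the one before it is completed fails the run):
1. with the straightedge lying along the middle of the bowed cover, its plain end is pressed down and it tilts that way (((horizontal distance between bar_mid and nest_near below 0.035 m and z of bar_mid in the frame of nest_near between 0.0165 and 0.0215 m) or (horizontal distance between bar_mid and nest_far below 0.035 m and z of bar_mid in the frame of nest_far between 0.0165 and 0.0215 m)) and angle between the x axis of bar_mid and the y axis of nest_near, either way round below 0.2 rad and angle between bar_mid's own x axis and vertical below 1.5458 rad and contact force between the fingers and straightedge above 0.5 N and horizontal distance between the grasp point and bar_plain_end below 0.06 m), for 0.2 s.
2. then its eye end is pressed down and it tilts the other way (((horizontal distance between bar_mid and nest_near below 0.035 m and z of bar_mid in the frame of nest_near between 0.0165 and 0.0215 m) or (horizontal distance between bar_mid and nest_far below 0.035 m and z of bar_mid in the frame of nest_far between 0.0165 and 0.0215 m)) and angle between the x axis of bar_mid and the y axis of nest_near, either way round below 0.2 rad and angle between bar_mid's own x axis and vertical above 1.5958 rad and contact force between the fingers and straightedge above 0.5 N and horizontal distance between the grasp point and bar_eye_end below 0.06 m), for 0.2 s.
At the end, for the whole second after the job is handed in: the straightedge lies released and at rest on its edge along the bowed cover: its middle within 35 mm (horizontally) of the middle of that cover, within 0.2 rad of the cover's length, its centre 16.5 to 21.5 mm above the nominal face (it lies at 15 mm on the flat cover and at 18 mm on the bowed one) (((horizontal distance between bar_mid and nest_near below 0.035 m and z of bar_mid in the frame of nest_near between 0.0165 and 0.0215 m) or (horizontal distance between bar_mid and nest_far below 0.035 m and z of bar_mid in the frame of nest_far between 0.0165 and 0.0215 m)) and angle between the x axis of bar_mid and the y axis of nest_near, either way round below 0.2 rad and contact force between the fingers and straightedge below 0.05 N and linear speed of straightedge below 0.02 m/s and angle between straightedge's own z axis and vertical below 0.12 rad); the robot touches nothing.
It fails at once if the bottle is tipped or moved by more than 30 mm (angle between bottle_mid's own z axis and vertical above 0.35 rad or distance of bottle_mid from where it was at the start of the episode above 0.03 m).
It fails at once if the brush or the screwdriver is moved by more than 40 mm (distance of any of brush_mid, driver_grip from where it was at the start of the episode above 0.04 m).
It also fails if it takes over 72 s, if anything falls off the work surface, if the arm or the gripper's body presses on something with over 40 N, if the wrist force passes 120 N, or if a joint passes its speed limit or range.

## Working session

There is one attempt and no reset: what is moved stays moved. The work goes in short steps, Python scripts to look and compute and a tool call to move; the robot and the scene stay as the last step left them, time stands still between calls to the robot, and variables do not carry over. Pictures are saved under pics/ and viewed, about 8 in all and at most 12, crops included, and the job is handed in when it is done.

Besides the shell and the picture viewer there is one more tool, called after ">>>" in YAML: its name, and indented under it one key for each argument. send_rows: Moves the arm, as the interface text tells. Its arguments: {"type":"object","properties":{"rows":{"type":"array","items":{"type":"array","items":{"type":"number"}}},"newtons":{"type":"number"}},"required":["rows"]}

```bash
mkdir -p pics; ls; python3 - <<'E'
from rig import robot
import cv2,numpy as np
print(robot.get_state(),robot.finger_overhang)
for n in("top","scene"):
    im=robot.capture(n);cv2.imwrite(f"pics/{n}1.png",im)
    c=robot.camera_info(n);print(n,{k:np.round(v,4).tolist() for k,v in c.items()})
E
```

```text
pics
{'time_s': 0.0, 'qpos': array([-1.34607949e+00,  1.59048104e-01,  1.59817664e+00, -1.68456077e-05,
        1.38617371e+00, -2.10107191e-01]), 'joint_velocities': array([-0.00072759,  0.00138133,  0.00011662,  0.00029058, -0.00095416,
       -0.0001593 ]), 'joint_torque': array([-1.14987815e-03, -3.85572982e+01, -3.22105622e+01,  7.00680795e-02,
        3.80580418e-02, -1.51642585e-04]), 'tcp_pos': array([ 242.13477975, -521.24427444,  403.74696475]), 'tool_rot': array([-3.06587210e+00, -6.77267134e-01,  4.66997176e-05]), 'wrist_force': array([0.26097785, 1.01457172, 0.43843019]), 'torque': array([0.0352562 , 0.02488605, 0.01096913]), 'opening': 91.69903884110086} 190.1
top {'camera_matrix': [[445.2121, 0.0, 316.477], [0.0, 445.2121, 199.3219], [0.0, 0.0, 1.0]], 'dist_coeffs': [0.0084, 0.0, 0.0, 0.0, 0.0], 'R': [[-0.0275, -0.9995, -0.0155], [-0.9975, 0.0284, -0.0641], [0.0645, 0.0137, -0.9978]], 't': [20.152, 504.8554, 1083.6717]}
scene {'camera_matrix': [[427.3399, 0.0, 318.1338], [0.0, 427.3399, 202.7355], [0.0, 0.0, 1.0]], 'dist_coeffs': [-0.0209, 0.0, 0.0, 0.0, 0.0], 'R': [[0.786, 0.6182, -0.0041], [0.36, -0.4632, -0.8099], [-0.5026, 0.6351, -0.5866]], 't': [-416.6604, -102.8094, 1497.7973]}
```

View pics/top1.png

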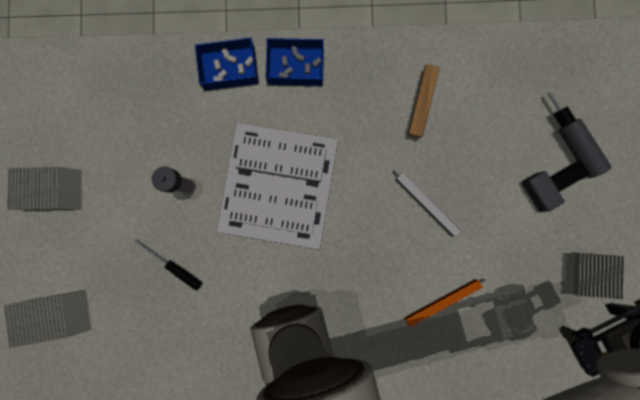

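View pics/scene1.png

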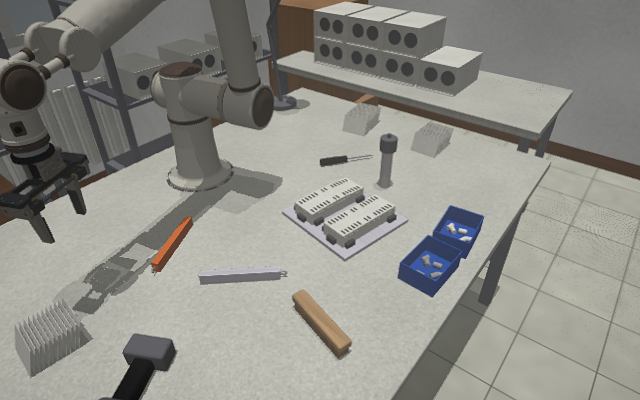

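The top view shows the bar from (397,175), where the eye is, to (458,235). The fixture corners are at about (236,123), (338,139), (320,248) and (218,233), and the bottle is at (167,180). The orange look-alike at (445,303) is not part of the job.

```bash
cat > h.py <<'E'
import numpy as np,cv2
from rig import robot
from scipy.spatial.transform import Rotation as Ro
def ray(info,uv,z):
    K=np.array(info["camera_matrix"]);d=np.array(info["dist_coeffs"]);R=np.array(info["R"]);t=np.array(info["t"])
    p=cv2.undistortPoints(np.array(uv,float).reshape(-1,1,2),K,d).reshape(-1,2)
    D=np.c_[p,np.ones(len(p))]@R; C=-R.T@t
    return C+D*((z-C[2])/D[:,2])[:,None]
def proj(info,X):
    r=cv2.Rodrigues(np.array(info["R"]))[0]
    return cv2.projectPoints(np.array(X,float).reshape(-1,1,3),r,np.array(info["t"],float),np.array(info["camera_matrix"]),np.array(info["dist_coeffs"]))[0].reshape(-1,2)
def move(goal,yawdir=None):
    """shift (cm, tool axes) from the present pose to TCP goal (mm)"""
    s=robot.get_state();R=Ro.from_rotvec(s["tool_rot"]);return R.inv().apply(np.array(goal)-s["tcp_pos"])/10
E
python3 - <<'E'
from h import *
im=cv2.imread("pics/top1.png");c=robot.camera_info("top")
for uv in[(425,205),(430,200),(228,180),(225,228),(350,180),(440,180)]:print(uv,im[uv[1],uv[0]])
hsv=im.astype(int)
def rect(x0,y0,x1,y1,thr,z):
    sub=cv2.cvtColor(im,cv2.COLOR_BGR2GRAY)[y0:y1,x0:x1]; m=(sub>thr).astype(np.uint8)
    cs=cv2.findContours(m,0,2)[0];k=max(cs,key=cv2.contourArea)
    r=cv2.minAreaRect(k);b=cv2.boxPoints(r)+[x0,y0]
    print(thr,np.round(b,1).tolist());w=ray(c,b,z);print(np.round(w).tolist(),w.mean(0).round(1));
    for i in range(2):print(np.linalg.norm(w[i+1]-w[i]).round(),np.degrees(np.arctan2(*(w[i+1]-w[i])[1::-1])).round(1))
for t in(140,150,160):
    try:
        rect(385,165,470,245,t,30);rect(205,110,350,260,t,12)
    except Exception as e:print(e)
E
```

```text
(425, 205) [124 122 126]
(430, 200) [112 114 115]
(228, 180) [133 133 135]
(225, 228) [133 133 135]
(350, 180) [110 118 119]
(440, 180) [105 113 114]
max() iterable argument is empty
max() iterable argument is empty
max() iterable argument is empty
```

```bash
python3 - <<'E'
from h import *
im=cv2.imread("pics/top1.png");c=robot.camera_info("top")
a=cv2.GaussianBlur(im,(3,3),0).astype(int)
M=((a[...,0]-a[...,2]>-5)&(a.sum(2)>300)).astype(np.uint8)
def rect(x0,y0,x1,y1,z):
    m=cv2.morphologyEx(M[y0:y1,x0:x1],cv2.MORPH_CLOSE,np.ones((3,3)))
    k=max(cv2.findContours(m,0,2)[0],key=cv2.contourArea)
    b=cv2.boxPoints(cv2.minAreaRect(k))+[x0,y0]
    print(np.round(b,1).tolist());w=ray(c,b,z);print(np.round(w).tolist(),w.mean(0).round(1));
    for i in range(2):print(np.linalg.norm(w[i+1]-w[i]).round(),np.degrees(np.arctan2(*(w[i+1]-w[i])[1::-1])).round(1))
rect(385,165,470,245,30);rect(205,110,350,260,12)
print(ray(c,[(396,174),(458,235)],30).round(), ray(c,[(236,123),(338,139),(320,248),(218,233)],12).round(),ray(c,[(166,179)],192))
E
```

```text
[[396.0, 177.0], [401.5, 171.5], [460.5, 230.5], [455.0, 236.0]]
[[553.0, -190.0, 30.0], [566.0, -204.0, 30.0], [419.0, -340.0, 30.0], [406.0, -326.0, 30.0]] [ 486.3 -264.8   30. ]
19.0 -46.7
201.0 -137.3
[[216.2, 232.0], [234.6, 121.4], [337.9, 138.6], [319.5, 249.2]]
[[431.0, 257.0, 12.0], [708.0, 207.0, 12.0], [656.0, -52.0, 12.0], [382.0, 2.0, 12.0]] [544.3 103.4  12. ]
281.0 -10.3
263.0 -101.3
[[ 561. -190.   30.]
 [ 408. -333.   30.]] [[703. 203.  12.]
 [655. -52.  12.]
 [385.   1.  12.]
 [429. 252.  12.]] [[545.38519468 316.90546784 192.        ]]
```

```bash
cat >> h.py <<'E'
def plan(a,b):
    """a,b=(x,y,z,yaw deg of tool x), tool down: row shift cm + turn"""
    d=np.array(b[:3])-np.array(a[:3]);t=np.radians(a[3]);c,s=np.cos(t),np.sin(t)
    return np.round([(d[0]*c+d[1]*s)/10,(d[0]*s-d[1]*c)/10,-d[2]/10,0,0,-np.radians(b[3]-a[3])],3).tolist()
def yaw():
    x=Ro.from_rotvec(robot.get_state()["tool_rot"]).as_matrix()[:,0];return np.degrees(np.arctan2(x[1],x[0]))
E
python3 - <<'E'
from h import *
print(yaw())
A=(242.2,-521.5,404.7,24.91);B=(364,-393,360,42.7);C=(486.3,-264.8,330,42.7)
print(plan(A,B),plan(B,C))
E
```

```text
24.909245047625856
[16.459, -6.524, 4.47, 0.0, 0.0, -0.31] [17.682, -1.128, 3.0, 0.0, 0.0, -0.0]
```

>>> send_rows:
  rows:
    - [0,16.46,-6.52,4.47,0,0,-0.31]
    - [0,16.46,-6.52,4.47,0,0,-0.31]
    - [0,16.46,-6.52,4.47,0,0,-0.31]
    - [0,16.46,-6.52,4.47,0,0,-0.31]
    - [0,16.46,-6.52,4.47,0,0,-0.31]
  newtons: 25

```text
time_s: 0.52
tcp_pos: [366.1, -389.2, 357.8]
tool_rot: [-2.92, -1.146, -0.002]
wrist_force: [0.5, -0.4, -0.3]
opening: 91.7
```

>>> send_rows:
  rows:
    - [0,17.68,-1.13,3,0,0,0]
    - [0,17.68,-1.13,3,0,0,0]
    - [0,17.68,-1.13,3,0,0,0]
    - [0,17.68,-1.13,3,0,0,0]
    - [0,17.68,-1.13,3,0,0,0]

```text
time_s: 0.93
tcp_pos: [488.4, -260.8, 328.4]
tool_rot: [-2.921, -1.148, -0.0]
wrist_force: [0.7, 0.1, -0.7]
opening: 91.9
```

>>> send_rows:
  rows:
    - [0,0,0,0,0,0,0]
    - [0,0,0,0,0,0,0]

```text
time_s: 1.1
tcp_pos: [486.2, -264.8, 329.6]
tool_rot: [-2.925, -1.145, 0.002]
wrist_force: [0.2, 0.9, -0.5]
opening: 91.6
```

```bash
python3 - <<'E'
from h import *
print(robot.get_state()["tcp_pos"],yaw())
c=robot.camera_info("wrist");im=robot.capture("wrist");cv2.imwrite("pics/w1.png",im)
print(proj(c,[(486.3,-264.8,30),(560,-197,30),(413,-333,30)]))
E
```

```text
[ 486.24182526 -264.78359248  329.62346089] 42.76113217013799
[[326.63912721 197.52119876]
 [327.11808899  69.60797454]
 [326.85854679 302.32468065]]
```

View pics/w1.png

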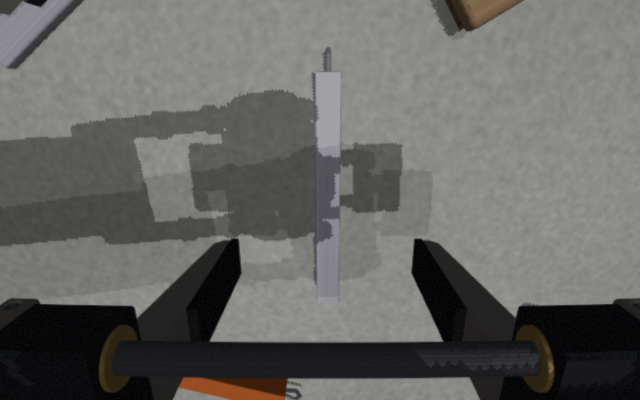

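The wrist view shows the bar at u≈328, v 72–302, with the eye on top. That matches the prediction, so I'll descend and grasp.

>>> send_rows:
  rows:
    - [0,0,0,4,0,0,0]
    - [0,0,0,8,0,0,0]
    - [0,0,0,11.5,0,0,0]
    - [0,0,0,13.1,0,0,0]
    - [0,0,0,13.1,0,0,0]

```text
time_s: 1.57
tcp_pos: [483.4, -265.1, 194.7]
tool_rot: [-2.921, -1.136, 0.007]
wrist_force: [-0.1, 1.4, -0.0]
opening: 92.1
```

>>> send_rows:
  rows:
    - [0.5,0,0,0,0,0,0]
    - [1,0,0,0,0,0,0]
    - [1,0,0,0,0,0,0]
    - [1,0,0,0,0,0,0]
    - [1,0,0,0,0,0,0]
  newtons: 25

```text
time_s: 1.98
tcp_pos: [486.8, -265.4, 200.4]
tool_rot: [2.924, 1.142, 0.002]
wrist_force: [0.5, 0.7, -0.1]
opening: 60.2
```

>>> send_rows:
  rows:
    - [1,0,0,0,0,0,0]
    - [1,0,0,0,0,0,0]
    - [1,0,0,0,0,0,0]
    - [1,0,0,0,0,0,0]
    - [1,0,0,0,0,0,0]

```text
time_s: 2.4
tcp_pos: [486.3, -264.8, 199.0]
tool_rot: [-2.926, -1.143, 0.0]
wrist_force: [0.2, -0.3, -0.6]
opening: 27.4
```

>>> send_rows:
  rows:
    - [1,0,0,0,0,0,0]
    - [1,0,0,0,0,0,0]
    - [1,0,0,0,0,0,0]
    - [1,0,0,0,0,0,0]
    - [1,0,0,0,0,0,0]

```text
time_s: 2.82
tcp_pos: [486.4, -264.9, 199.0]
tool_rot: [2.926, 1.143, 0.0]
wrist_force: [0.3, -0.4, -0.8]
opening: 19.7
```

```bash
python3 - <<'E'
from h import *
A=(486.3,-264.8,199,42.7);B=(486.3,-264.8,300,42.7);C=(484,-90,310,61);D=(479,114,310,79.5)
print(plan(A,B),plan(B,C),plan(C,D))
E
```

```text
[0.0, 0.0, -10.1, 0.0, 0.0, -0.0] [11.685, -13.002, -1.0, 0.0, 0.0, -0.319] [17.6, -10.327, 0.0, 0.0, 0.0, -0.323]
```

>>> send_rows:
  rows:
    - [1,0,0,-2,0,0,0]
    - [1,0,0,-5,0,0,0]
    - [1,0,0,-8,0,0,0]
    - [1,0,0,-10.1,0,0,0]
    - [1,0,0,-10.1,0,0,0]

```text
time_s: 3.23
tcp_pos: [487.5, -265.8, 304.5]
tool_rot: [2.92, 1.141, 0.006]
wrist_force: [1.6, -1.1, -3.5]
opening: 19.6
```

>>> send_rows:
  rows:
    - [1,2.4,-2.6,-0.2,0,0,-0.06]
    - [1,4.7,-5.2,-0.4,0,0,-0.13]
    - [1,7.1,-7.9,-0.6,0,0,-0.19]
    - [1,9.4,-10.5,-0.8,0,0,-0.25]
    - [1,11.68,-13.0,-1,0,0,-0.319]

```text
time_s: 3.65
tcp_pos: [482.8, -88.1, 307.5]
tool_rot: [-2.702, -1.595, 0.004]
wrist_force: [0.6, 0.4, -4.2]
opening: 20.1
```

>>> send_rows:
  rows:
    - [1,3.5,-2.1,0,0,0,-0.065]
    - [1,7,-4.1,0,0,0,-0.13]
    - [1,10.5,-6.2,0,0,0,-0.195]
    - [1,14,-8.2,0,0,0,-0.26]
    - [1,17.6,-10.33,0,0,0,-0.323]

```text
time_s: 4.07
tcp_pos: [477.9, 115.5, 307.7]
tool_rot: [-2.412, -2.01, 0.004]
wrist_force: [0.4, 0.0, -3.1]
opening: 19.7
```

>>> send_rows:
  rows:
    - [1,0,0,0,0,0,0]
    - [1,0,0,0,0,0,0]
    - [1,0,0,0,0,0,0]

```text
time_s: 4.32
tcp_pos: [478.6, 113.6, 308.3]
tool_rot: [-2.415, -2.007, 0.004]
wrist_force: [0.0, 0.2, -2.8]
opening: 19.8
```

```bash
python3 - <<'E'
from h import *
s=robot.get_state();print(s["tcp_pos"],yaw(),s["opening"],s["wrist_force"])
c=robot.camera_info("wrist");im=robot.capture("wrist");cv2.imwrite("pics/w2.png",im)
cs=[];a=np.radians(-10.5);R=np.array([[np.cos(a),-np.sin(a)],[np.sin(a),np.cos(a)]])
P=[np.r_[R@[sx,sy]+[543,102],52] for sx,sy in[(-105,105),(-25,105),(25,105),(105,105)]]
print(proj(c,P).round())
E
```

```text
[478.58186982 113.62161872 308.26021826] 79.47650746501519 19.7728566666318 [ 0.00709808  0.15434537 -2.8433072 ]
[[264.  57.]
 [391.  57.]
 [470.  58.]
 [592.  60.]]
```

View pics/w2.png

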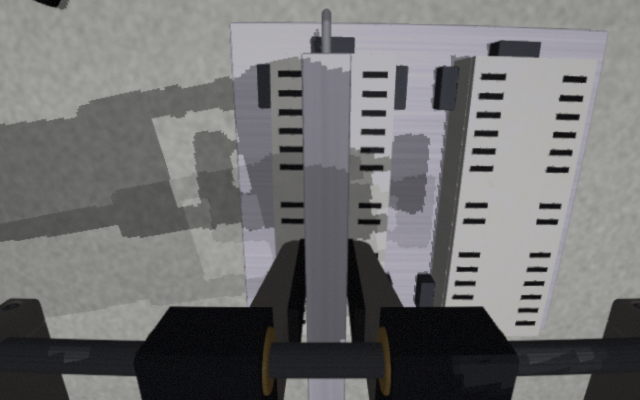

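The near cover spans u 272–390 at the top, with the bar above its middle, and the far cover is on the right. Next I'll lower it with force readings.

>>> send_rows:
  rows:
    - [1,0,0,1.5,0,0,0]
    - [1,0,0,3.0,0,0,0]
    - [1,0,0,4.2,0,0,0]
    - [1,0,0,5,0,0,0]
    - [1,0,0,5,0,0,0]

```text
time_s: 4.78
tcp_pos: [478.5, 112.4, 257.8]
tool_rot: [-2.417, -2.003, 0.005]
wrist_force: [0.5, -0.4, -3.3]
opening: 19.4
```

>>> send_rows:
  rows:
    - [1,0,0,0.1,0,0,0]
    - [1,0,0,0.2,0,0,0]
    - [1,0,0,0.4,0,0,0]
    - [1,0,0,0.4,0,0,0]
    - [1,0,0,0.4,0,0,0]

```text
time_s: 5.2
tcp_pos: [479.4, 113.7, 256.4]
tool_rot: [2.416, 2.008, 0.001]
wrist_force: [-0.8, 0.2, -3.6]
opening: 19.7
```

>>> send_rows:
  rows:
    - [1,0,0,0.05,0,0,0]
    - [1,0,0,0.1,0,0,0]
    - [1,0,0,0.15,0,0,0]
    - [1,0,0,0.15,0,0,0]
    - [1,0,0,0.15,0,0,0]

```text
time_s: 5.62
tcp_pos: [479.2, 113.8, 254.5]
tool_rot: [-2.416, -2.008, -0.0]
wrist_force: [1.1, 0.7, -3.5]
opening: 19.8
```

>>> send_rows:
  rows:
    - [1,0,0,0.05,0,0,0]
    - [1,0,0,0.1,0,0,0]
    - [1,0,0,0.1,0,0,0]
    - [1,0,0,0.1,0,0,0]
    - [1,0,0,0.1,0,0,0]

```text
time_s: 6.03
tcp_pos: [479.4, 113.7, 254.0]
tool_rot: [2.416, 2.008, 0.0]
wrist_force: [-4.0, 0.2, 3.4]
opening: 19.9
```

>>> send_rows:
  rows:
    - [1,0,0,0.05,0,0,0]
    - [1,0,0,0.1,0,0,0]
    - [1,0,0,0.1,0,0,0]
    - [1,0,0,0.1,0,0,0]
    - [1,0,0,0.1,0,0,0]

```text
time_s: 6.45
tcp_pos: [479.5, 113.8, 253.9]
tool_rot: [-2.416, -2.008, 0.001]
wrist_force: [-6.5, 0.0, 13.0]
opening: 19.7
```

Contact came at TCP ≈254, the height expected for a bowed cover (251 if flat). Release it, then confirm by rocking.

>>> send_rows:
  rows:
    - [1,0,0,-0.12,0,0,0]
    - [1,0,0,-0.12,0,0,0]
    - [0,0,0,-0.12,0,0,0]
    - [0,0,0,-0.12,0,0,0]
    - [0,0,0,-0.12,0,0,0]

```text
time_s: 6.87
tcp_pos: [479.4, 113.7, 253.7]
tool_rot: [2.416, 2.008, 0.001]
wrist_force: [-0.1, 0.3, -0.7]
opening: 37.7
```

>>> send_rows:
  rows:
    - [0,0,0,0,0,0,0]
    - [0,0,0,0,0,0,0]
    - [0,0,0,0,0,0,0]
    - [0,0,0,0,0,0,0]

```text
time_s: 7.2
tcp_pos: [479.3, 113.7, 253.7]
tool_rot: [2.416, 2.008, 0.0]
wrist_force: [0.6, -0.3, -0.6]
opening: 64.2
```

>>> send_rows:
  rows:
    - [0,0,0,-1,0,0,0]
    - [0,0,0,-3,0,0,0]
    - [0,0,0,-5,0,0,0]
    - [0,0,0,-6,0,0,0]
    - [0,0,0,-6,0,0,0]

```text
time_s: 7.62
tcp_pos: [480.3, 113.8, 316.9]
tool_rot: [2.413, 2.006, 0.007]
wrist_force: [0.7, 0.4, 0.3]
opening: 91.5
```

```bash
python3 - <<'E'
from h import *
s=robot.get_state();print(s["tcp_pos"],yaw(),s["opening"],s["wrist_force"])
c=robot.camera_info("scene");im=robot.capture("scene");cv2.imwrite("pics/s2.png",cv2.resize(im[150:290,250:430],None,fx=4,fy=4))
E
```

```text
[480.34927824 113.76204241 316.91355121] 79.46078660235948 91.51508217555019 [0.70452735 0.40052551 0.34286384]
```

View pics/s2.png

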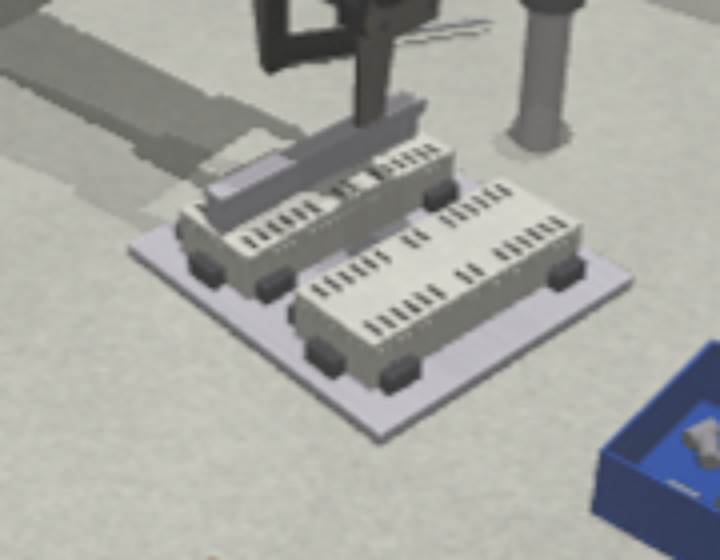

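The bar is standing upright along the near cover's middle. Close the fingers, move over the plain end and descend.

>>> send_rows:
  rows:
    - [1,-2,0,0,0,0,0]
    - [1,-4,0,0,0,0,0]
    - [1,-6,0,0,0,0,0]
    - [1,-8.5,0,0,0,0,0]
    - [1,-8.5,0,0,0,0,0]

```text
time_s: 8.08
tcp_pos: [462.8, 27.7, 312.3]
tool_rot: [-2.418, -2.004, 0.004]
wrist_force: [-0.0, 0.6, -0.1]
opening: 60.6
```

>>> send_rows:
  rows:
    - [1,0,0,0,0,0,0]
    - [1,0,0,0,0,0,0]
    - [1,0,0,0,0,0,0]
    - [1,0,0,0,0,0,0]
    - [1,0,0,0,0,0,0]

```text
time_s: 8.5
tcp_pos: [463.7, 30.8, 313.5]
tool_rot: [-2.415, -2.009, 0.0]
wrist_force: [-0.1, 0.4, -0.4]
opening: 27.4
```

>>> send_rows:
  rows:
    - [1,0,0,1,0,0,0]
    - [1,0,0,2,0,0,0]
    - [1,0,0,3,0,0,0]
    - [1,0,0,3.3,0,0,0]
    - [1,0,0,3.5,0,0,0]

```text
time_s: 8.92
tcp_pos: [463.1, 30.3, 277.2]
tool_rot: [-2.415, -2.007, 0.003]
wrist_force: [-0.0, -0.2, -0.1]
opening: 0.2
```

>>> send_rows:
  rows:
    - [1,0,0,0.1,0,0,0]
    - [1,0,0,0.1,0,0,0]
    - [1,0,0,0.2,0,0,0]
    - [1,0,0,0.2,0,0,0]
    - [1,0,0,0.2,0,0,0]

```text
time_s: 9.33
tcp_pos: [463.8, 30.1, 277.0]
tool_rot: [2.416, 2.008, 0.001]
wrist_force: [0.1, 0.2, -0.8]
opening: 0.1
```

>>> send_rows:
  rows:
    - [1,0,0,0.05,0,0,0]
    - [1,0,0,0.1,0,0,0]
    - [1,0,0,0.15,0,0,0]
    - [1,0,0,0.15,0,0,0]
    - [1,0,0,0.15,0,0,0]

```text
time_s: 9.75
tcp_pos: [463.8, 30.1, 275.3]
tool_rot: [2.416, 2.008, 0.0]
wrist_force: [-0.6, -0.2, 1.3]
opening: 0.3
```

>>> send_rows:
  rows:
    - [1,0,0,0.05,0,0,0]
    - [1,0,0,0.1,0,0,0]
    - [1,0,0,0.15,0,0,0]
    - [1,0,0,0.15,0,0,0]
    - [1,0,0,0.15,0,0,0]

```text
time_s: 10.17
tcp_pos: [463.7, 30.1, 273.7]
tool_rot: [2.416, 2.008, -0.0]
wrist_force: [-0.6, -1.8, 2.6]
opening: 0.5
```

>>> send_rows:
  rows:
    - [1,0,0,0.05,0,0,0]
    - [1,0,0,0.1,0,0,0]
    - [1,0,0,0.1,0,0,0]
    - [1,0,0,0.1,0,0,0]
    - [1,0,0,0.1,0,0,0]

```text
time_s: 10.58
tcp_pos: [463.7, 30.2, 272.7]
tool_rot: [2.416, 2.008, 0.0]
wrist_force: [-0.1, -1.1, 1.9]
opening: 0.8
```

It dips steadily at about 2 N, so this cover is the bowed one. Continue to the stop and hold.

>>> send_rows:
  rows:
    - [1,0,0,0.05,0,0,0]
    - [1,0,0,0.1,0,0,0]
    - [1,0,0,0.1,0,0,0]
    - [1,0,0,0.1,0,0,0]
    - [1,0,0,0.1,0,0,0]

```text
time_s: 11.0
tcp_pos: [463.8, 30.1, 272.3]
tool_rot: [2.416, 2.008, -0.0]
wrist_force: [-3.3, -2.1, 7.1]
opening: 0.7
```

>>> send_rows:
  rows:
    - [1,0,0,0.05,0,0,0]
    - [1,0,0,0.05,0,0,0]
    - [1,0,0,0.05,0,0,0]
    - [1,0,0,0.05,0,0,0]
    - [1,0,0,0.05,0,0,0]

```text
time_s: 11.42
tcp_pos: [463.9, 30.1, 272.2]
tool_rot: [2.416, 2.008, -0.0]
wrist_force: [-3.9, -1.5, 10.2]
opening: 0.4
```

```bash
python3 - <<'E'
from h import *
c=robot.camera_info("scene");im=robot.capture("scene");cv2.imwrite("pics/s3.png",cv2.resize(im[150:250,270:390],None,fx=6,fy=6))
s=robot.get_state();print(s["tcp_pos"],s["wrist_force"])
E
```

```text
[463.92520975  30.08078864 272.24669797] [-3.42125683 -2.1537638   9.80214476]
```

View pics/s3.png

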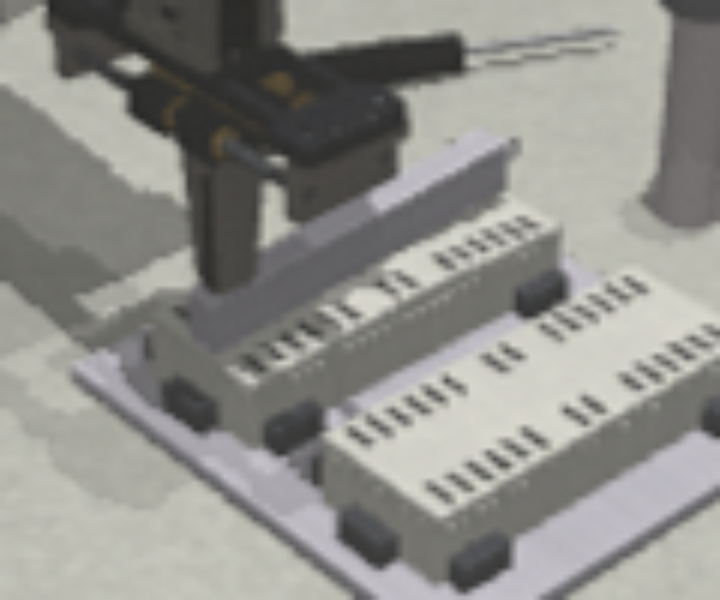

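Plain end held down: hard stop after a dip of about 3 mm at 10 N, and the bar is visibly tilted. Now the eye end.

>>> send_rows:
  rows:
    - [1,0,0,-0.1,0,0,0]
    - [1,0,0,-0.2,0,0,0]
    - [1,0,0,-0.35,0,0,0]
    - [1,0,0,-0.5,0,0,0]
    - [1,0,0,-0.7,0,0,0]

```text
time_s: 11.88
tcp_pos: [463.4, 30.3, 277.9]
tool_rot: [-2.415, -2.008, 0.001]
wrist_force: [0.6, -0.2, 0.0]
opening: 0.8
```

>>> send_rows:
  rows:
    - [1,0,0,-1.3,0,0,0]
    - [1,0,0,-2.6,0,0,0]
    - [1,4,0,-2.8,0,0,0]
    - [1,8,0,-2.8,0,0,0]
    - [1,11,0,-2.8,0,0,0]

```text
time_s: 12.3
tcp_pos: [484.0, 140.1, 306.7]
tool_rot: [-2.417, -2.007, -0.002]
wrist_force: [0.4, -0.3, 0.8]
opening: 0.7
```

>>> send_rows:
  rows:
    - [1,3,0,0,0,0,0]
    - [1,5,0,0,0,0,0]
    - [1,6,0,0,0,0,0]
    - [1,6,0,0,0,0,0]
    - [1,6,0,0,0,0,0]

```text
time_s: 12.72
tcp_pos: [494.6, 197.0, 305.9]
tool_rot: [-2.415, -2.009, 0.002]
wrist_force: [-0.5, -1.0, -1.0]
opening: 0.2
```

>>> send_rows:
  rows:
    - [1,0,0,1,0,0,0]
    - [1,0,0,2,0,0,0]
    - [1,0,0,2.6,0,0,0]
    - [1,0,0,2.9,0,0,0]
    - [1,0,0,2.95,0,0,0]

```text
time_s: 13.13
tcp_pos: [494.4, 196.7, 275.4]
tool_rot: [-2.416, -2.006, 0.003]
wrist_force: [-0.3, -0.6, 1.2]
opening: -0.0
```

>>> send_rows:
  rows:
    - [1,0,0,0.05,0,0,0]
    - [1,0,0,0.1,0,0,0]
    - [1,0,0,0.15,0,0,0]
    - [1,0,0,0.15,0,0,0]
    - [1,0,0,0.15,0,0,0]

```text
time_s: 13.55
tcp_pos: [494.9, 197.3, 275.5]
tool_rot: [2.416, 2.008, 0.001]
wrist_force: [0.3, 0.2, 1.1]
opening: 0.4
```

>>> send_rows:
  rows:
    - [1,0,0,0.05,0,0,0]
    - [1,0,0,0.1,0,0,0]
    - [1,0,0,0.15,0,0,0]
    - [1,0,0,0.15,0,0,0]
    - [1,0,0,0.15,0,0,0]

```text
time_s: 13.97
tcp_pos: [495.0, 197.5, 274.0]
tool_rot: [2.416, 2.008, 0.001]
wrist_force: [0.3, 2.1, 3.1]
opening: 0.4
```

>>> send_rows:
  rows:
    - [1,0,0,0.05,0,0,0]
    - [1,0,0,0.1,0,0,0]
    - [1,0,0,0.1,0,0,0]
    - [1,0,0,0.1,0,0,0]
    - [1,0,0,0.1,0,0,0]

```text
time_s: 14.38
tcp_pos: [494.9, 197.3, 272.9]
tool_rot: [2.416, 2.008, 0.001]
wrist_force: [0.6, 2.0, 3.4]
opening: 0.2
```

>>> send_rows:
  rows:
    - [1,0,0,0.05,0,0,0]
    - [1,0,0,0.1,0,0,0]
    - [1,0,0,0.1,0,0,0]
    - [1,0,0,0.1,0,0,0]
    - [1,0,0,0.1,0,0,0]

```text
time_s: 14.8
tcp_pos: [495.0, 197.4, 272.4]
tool_rot: [2.416, 2.008, 0.001]
wrist_force: [-0.8, 1.3, 7.5]
opening: 0.7
```

>>> send_rows:
  rows:
    - [1,0,0,0.05,0,0,0]
    - [1,0,0,0.05,0,0,0]
    - [1,0,0,0.05,0,0,0]
    - [1,0,0,0.05,0,0,0]
    - [1,0,0,0.05,0,0,0]

```text
time_s: 15.22
tcp_pos: [495.1, 197.4, 272.4]
tool_rot: [2.416, 2.008, 0.001]
wrist_force: [-1.1, 2.3, 10.3]
opening: 0.4
```

```bash
python3 - <<'E'
from h import *
c=robot.camera_info("scene");im=robot.capture("scene");cv2.imwrite("pics/s4.png",cv2.resize(im[120:250,270:420],None,fx=5,fy=4.6))
s=robot.get_state();print(s["tcp_pos"],s["wrist_force"])
E
```

```text
[495.07025501 197.44437811 272.42421892] [-2.22391399  2.1813718  10.20184781]
```

View pics/s4.png

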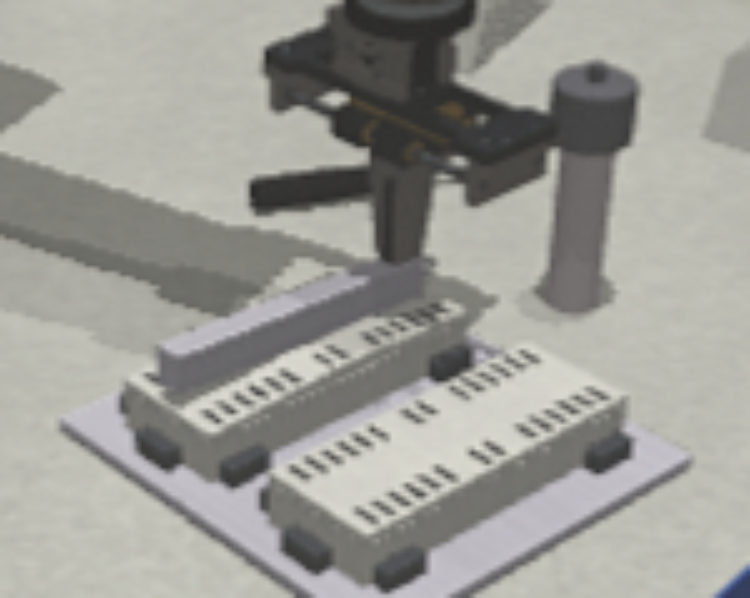

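The bar now tilts the other way, with its plain end raised, and the bottle is undisturbed. Lift off gently, back away and check.

>>> send_rows:
  rows:
    - [1,0,0,-0.1,0,0,0]
    - [1,0,0,-0.2,0,0,0]
    - [1,0,0,-0.35,0,0,0]
    - [1,0,0,-0.5,0,0,0]
    - [1,0,0,-0.7,0,0,0]

```text
time_s: 15.68
tcp_pos: [494.3, 197.0, 277.5]
tool_rot: [-2.416, -2.007, 0.003]
wrist_force: [-0.2, -0.6, 0.2]
opening: 0.5
```

>>> send_rows:
  rows:
    - [1,0,0,-3,0,0,0]
    - [1,0,0,-6,0,0,0]
    - [1,0,0,-9,0,0,0]
    - [1,-2,0,-12,0,0,0]
    - [1,-5,0,-12,0,0,0]

```text
time_s: 16.1
tcp_pos: [486.9, 149.0, 404.7]
tool_rot: [2.408, 2.008, 0.014]
wrist_force: [1.1, -0.2, 0.7]
opening: 0.4
```

>>> send_rows:
  rows:
    - [1,-4,0,0,0,0,0]
    - [1,-8,0,0,0,0,0]
    - [1,-12,0,0,0,0,0]
    - [1,-16,0,0,0,0,0]
    - [1,-20,0,0,0,0,0]

```text
time_s: 16.52
tcp_pos: [448.0, -50.0, 397.8]
tool_rot: [-2.415, -2.008, 0.001]
wrist_force: [0.2, -1.0, 0.1]
opening: 0.3
```

>>> send_rows:
  rows:
    - [1,0,0,0,0,0,0]
    - [1,0,0,0,0,0,0]
    - [1,0,0,0,0,0,0]
    - [1,0,0,0,0,0,0]
    - [1,0,0,0,0,0,0]

```text
time_s: 16.93
tcp_pos: [449.2, -47.1, 398.0]
tool_rot: [-2.413, -2.011, 0.0]
wrist_force: [-0.3, 0.4, -0.5]
opening: 0.6
```

```bash
python3 - <<'E'
from h import *
s=robot.get_state();print(s["tcp_pos"],s["wrist_force"],s["time_s"])
c=robot.camera_info("wrist");im=robot.capture("wrist");cv2.imwrite("pics/w3.png",im)
t=robot.capture("top");cv2.imwrite("pics/t3.png",cv2.resize(t[90:260,140:360],None,fx=3,fy=3))
E
```

```text
[449.21756218 -47.1435529  398.01305077] [-0.27083331  0.40839813 -0.54108965] 16.9333
```

View pics/w3.png

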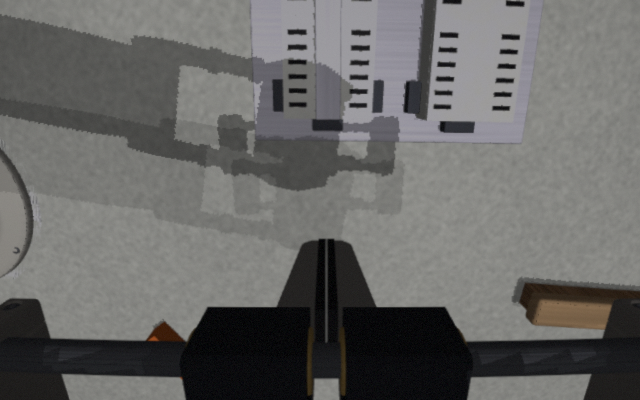

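View pics/t3.png

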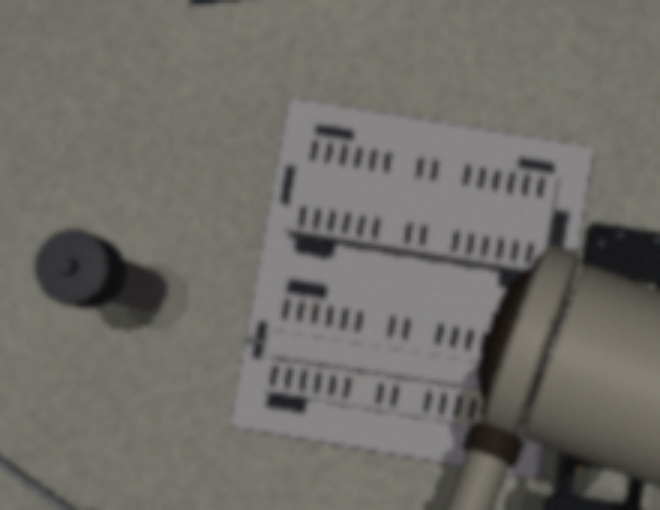

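The bar lies between the near cover's slot rows, eye at the left end (255,340), and the bottle is in place. I'm handing in.

```bash
python3 -c "
from rig import robot
print(robot.close_job())"
```

```text
the job is handed in; nothing more can be done
None
```

The bowed cover is the near one, and I left the straightedge lying along its middle and handed the job in at about 17 s. No verdict was reported.

- **Finding the bowed cover:** When I lowered the bar, it touched about 3 mm higher than a flat cover would allow. I never set it on the far cover, because the rocking on the near one settled it.
- **Rocking:** I pressed the plain end, then the eye end. Each dipped about 3 mm at 2–3 N to a firm stop, and I held it there for about half a second at up to 10 N. The pictures show the bar tilting both ways.
- **Last checks:** The final pictures show the bar between the cover's slot rows and parallel to them. The arm was well clear, and the bottle and fixture looked undisturbed. The brush showed only partly in the last wrist picture and the screwdriver was not checked in the final views, but the gripper stayed clear of both. I judged the bar's final position by eye and did not measure it. No check failed or disagreed.

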